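Point along the row of moisture tins and show the open one

TASK

Check the row of five moisture tins in the rack: starting at the handle end, run the fingertips along the row about two centimetres above the tins, passing over the middle of each in turn to the far end, without touching rack or tins. Then go to the one tin without a lid and finish there, fingertips held still about two centimetres above its middle, pointing at it. Nothing is to be picked up or moved.

Things in the scene. Friction and masses are not known exactly. Their poses are not given: they have to be found in the camera images.
- rack: Flat plywood rack, 250 x 62 mm and 10 mm thick, lying loose on the table, with five round seats in one straight row and a stub handle (26 mm wide, reaching to 222 mm from the origin) at one end. Origin: centre of the underside of the 250 mm strip. Its x axis runs along the row, away from the handle (the handle is at -x); z is up. It may lie at any yaw.
- seat1 (a point): Centre of seat 1 of the rack, at the level of the rack's upper face (10 mm above the table), nearest to the handle. Seats are 48 mm apart, 5 mm deep, and each holds one tin, upright, whose top is 22 mm (lidded) or 19 mm (open) above this point.
- seat2 (a point): Centre of seat 2 of the rack, at the level of the rack's upper face (10 mm above the table). Seats are 48 mm apart, 5 mm deep, and each holds one tin, upright, whose top is 22 mm (lidded) or 19 mm (open) above this point.
- seat3 (a point): Centre of seat 3 of the rack, at the level of the rack's upper face (10 mm above the table). Seats are 48 mm apart, 5 mm deep, and each holds one tin, upright, whose top is 22 mm (lidded) or 19 mm (open) above this point.
- seat4 (a point): Centre of seat 4 of the rack, at the level of the rack's upper face (10 mm above the table). Seats are 48 mm apart, 5 mm deep, and each holds one tin, upright, whose top is 22 mm (lidded) or 19 mm (open) above this point.
- seat5 (a point): Centre of seat 5 of the rack, at the level of the rack's upper face (10 mm above the table), farthest from the handle. Seats are 48 mm apart, 5 mm deep, and each holds one tin, upright, whose top is 22 mm (lidded) or 19 mm (open) above this point.
- tin_a: Round aluminium moisture tin with its flat lid on, one of four alike: 42 mm across the lid, 26 mm high (27 with the raised middle of the lid), 50 g, standing loose in one of the seats, its top 32 mm above the table. Origin: centre of its underside, 5 mm above the table. z is up; which seat it has varies.
- tin_b: Round aluminium moisture tin with its flat lid on, one of four alike: 42 mm across the lid, 26 mm high (27 with the raised middle of the lid), 50 g, standing loose in one of the seats, its top 32 mm above the table. Origin: centre of its underside, 5 mm above the table. z is up; which seat it has varies.
- tin_c: Round aluminium moisture tin with its flat lid on, one of four alike: 42 mm across the lid, 26 mm high (27 with the raised middle of the lid), 50 g, standing loose in one of the seats, its top 32 mm above the table. Origin: centre of its underside, 5 mm above the table. z is up; which seat it has varies.
- tin_d: Round aluminium moisture tin with its flat lid on, one of four alike: 42 mm across the lid, 26 mm high (27 with the raised middle of the lid), 50 g, standing loose in one of the seats, its top 32 mm above the table. Origin: centre of its underside, 5 mm above the table. z is up; which seat it has varies.
- tin_open: The one round aluminium tin without a lid: 40 mm across, 24 mm high, open on top with a little maize inside, standing loose in one of the five seats, its rim 29 mm above the table. Origin: centre of its underside, 5 mm above the table. z is up; which seat it has varies.
- spare_lid: Bystander: a loose tin lid, 42 mm across, 9 mm high, lying on the table beside the rack, about 90 to 120 mm from its middle line. Origin: centre of underside.
- pan: Bystander: white triangular sample pan, sides 120 mm, 22 mm high, with some maize in it, on the table on the other side of the rack. Origin: centre of underside.
- spoon: Bystander: steel spoon, 150 mm long, lying on the table near the rack, its handle end up to 20 mm high. Origin: under its middle.
Not all that is in view belongs to the job. Leave any brown or turquoise look-alike of the tin_open alone.

How it is judged:
On the way, in this order (a step that is already met when the one before it is completed fails the run):
1. the fingertips pass close above the tin in seat 1 (next to the handle) (horizontal distance between the grasp point and seat1 below 0.018 m and height (world z) of the grasp point below 0.095 m), for 0.1 s.
2. the fingertips pass close above the tin in seat 2 (horizontal distance between the grasp point and seat2 below 0.018 m and height (world z) of the grasp point below 0.095 m), for 0.1 s.
3. the fingertips pass close above the tin in seat 3 (horizontal distance between the grasp point and seat3 below 0.018 m and height (world z) of the grasp point below 0.095 m), for 0.1 s.
4. the fingertips pass close above the tin in seat 4 (horizontal distance between the grasp point and seat4 below 0.018 m and height (world z) of the grasp point below 0.095 m), for 0.1 s.
5. the fingertips pass close above the tin in seat 5 (horizontal distance between the grasp point and seat5 below 0.018 m and height (world z) of the grasp point below 0.095 m), for 0.1 s.
At the end, for the whole second after the job is handed in: The TCP is within 18 mm, horizontally, of the middle of the open tin and under 95 mm above the table (closed fingertips under about 47 mm above its rim), touching nothing; rack and tins are within 10 mm of where they were, lid, pan and spoon within 20 mm (horizontal distance between the grasp point and tin_open below 0.018 m and height (world z) of the grasp point below 0.095 m and distance of each of rack, tin_a, tin_b, tin_c, tin_d, tin_open from where it was at the start of the episode below 0.01 m and distance of each of spare_lid, pan, spoon from where it was at the start of the episode below 0.02 m).
It fails at once if the robot touches the rack or a tin (contact force between any of the fingers, the arm and rack above 0.3 N or contact force between any of the fingers, the arm and tin_a above 0.3 N or contact force between any of the fingers, the arm and tin_b above 0.3 N or contact force between any of the fingers, the arm and tin_c above 0.3 N or contact force between any of the fingers, the arm and tin_d above 0.3 N or contact force between any of the fingers, the arm and tin_open above 0.3 N).
It fails at once if the rack or a tin is shifted, lifted or carried (distance of any of rack, tin_a, tin_b, tin_c, tin_d, tin_open from where it was at the start of the episode above 0.01 m).
It fails at once if the lid, pan or spoon is moved (distance of any of spare_lid, pan, spoon from where it was at the start of the episode above 0.02 m).
It also fails if it takes over 40 s, if anything falls off the work surface, if the arm or the gripper's body presses on something with over 40 N, if the wrist force passes 120 N, or if a joint passes its speed limit or range.

ROBOT

A 6-joint arm with a two-finger parallel gripper is mounted at the origin on the work surface. World frame = base frame: x ahead of the robot, y to its left, z up, the work surface at z = 0. Lengths are in m, angles in rad, forces in N, time in s.
With the tool pointing down it reaches from about 0.375 to 0.975 m from the base axis. Payload 3.8 kg.
Tool frame: the origin (TCP) lies between the finger pads, 19 mm behind the fingertips; this is the grasp point; z points along the fingers, y is the line along which they close (so a half turn about z gives the same grasp; the last joint's range is limited). The gripper opens to 85 mm and grips with 20 to 120 N. Pads are 22 mm wide; open, the fingers measure 114 mm over their backs; the gripper's body (76 mm by 85 mm) begins 54 mm behind the grasp point. The pads swing forward as they close: fully open they stand 13 mm farther back than shut.
Start: joints at [-1.224, 0.264, 1.604, -0, 1.274, -0.037], TCP at [0.253, -0.626, 0.25] pointing down, gripper open.
Joint ranges: [-2.63, 2.63], [-0.94, 2.18], [0.31, 2.57], [-1.31, 4.45], [0, 2.66], [-2.55, 2.55]. Speed limits (rad/s): [2.57, 2.57, 3.14, 3.14, 3.14, 3.14].

INTERFACE

Orientations are given as a rotation vector (axis times angle).
In Python, from workcell import * gives the robot as it stands. The module is installed in compiled form; this text tells all that it offers.
- The arm moves only by the tool apply_moves, never from a script. Its arguments are lists of equal length, an entry for each row: "fingers": the opening, from 0 (shut) to 1 (fully open); "travel": the shift along the tool's x, y, z normalised to -1 to 1, where 1 is 0.05 m, a list of three; "rotation": the turn, a rotation vector about the tool's x, y, z normalised to -1 to 1, where 1 is 6 degrees, a list of three. In form: {"fingers": [fingers, ...], "travel": [[dx, dy, dz], ...], "rotation": [[ax, ay, az], ...]}. A call has 1 to 12 rows; each row shifts and turns the commanded pose from where the row before left it, along the tool's axes as they then stand; what a row does not reach is not made up. A row lasts 1/10 s, in which the tool goes at most 50 mm and 8.59 degrees, less where a joint would pass 70% of its speed; a pose out of reach is approached as far as the arm can. A call with a number of a shift or a turn outside -1 to 1 is refused whole. A call with a gripper value outside its range is refused whole. The fingers move at their own pace and stop on an object; "newtons" is the grip in N (left out, the last holds). Time passes only in rows, so rows that do not move let the fingers close. It gives the time, the measured TCP pose, the force, the opening and the grip force at its end, in the units of the state.
- read_state(): the state, without advancing time (a new reading comes with each control period).
- read_camera(name): name is "side" or "top"; returns a dict with "image" (400x640x3 uint8, red, green, blue), "fx", "fy", "cx", "cy" (pixels), "k1" (the pictures are not rectified: a ray, as slopes to the right and down, at radius r is drawn at 1 + k1 r^2 times it, then the intrinsics apply), "extrinsics" (4x4, takes a point from world to camera coordinates). Camera axes: x right, y down, z forward; pixel columns grow to the right and rows downward; lengths in m; the calibration is good to about 2 mm. A picture is of the moment at which its call begins. There is no depth.
- finish_job(): hands the job in; it is judged then, once.
Trained networks look in the newest picture that a camera, given by its name, has taken for a name from the list of things; names that differ only in an ending like _2 or _b are one class to them, and where a whole thing is asked for, a point or a joint stands for the part that bears it (a point fixed in the world has none). Each returns a list of dicts, best first, with "p" (0 to 1); they miss things now and then, are a little off and sometimes report something else, mostly with a low value. They report only what shows in the picture. A call takes as long as a camera call. They do not tell look-alikes from the thing itself.
- regions_of(camera, name): "mask" (400x640 bool, what is visible of it) and "bbox" ([left, top, width, height] in pixels, round what is visible of it).
- tip_of(camera, name): "location" ([column, row] in pixels: a listed point, or the origin of a listed thing).
The state is a dict: "time": time; "q": joint angles; "joint_vel": joint speeds; "joint_torque": joint torques, N m; "tool_pos": TCP position; "tcp_rot": TCP orientation; "wrist_force": force on the tool from outside, world axes, zero at the start; "torque": the same for the moment, N m; "width": opening from 0.0 (shut) to 1.0 (fully open); "grip_force": force on a finger pad.
Only numpy, scipy, OpenCV 4.12 (cv2) and the standard library are available. Lean on these libraries where they do the work, as an engineer would, in place of code of your own. Each camera call takes 0.05 s, during which the arm holds its last target. There are 200 camera calls.

## Working session

There is one attempt and no reset: what is moved stays moved. The work goes in short steps, Python scripts to look and compute and a tool call to move; the robot and the scene stay as the last step left them, time stands still between calls to the robot, and variables do not carry over. Pictures are saved under pics/ and viewed, at most 10 in all, crops included, and the job is handed in when it is done.

Besides the shell and the picture viewer there is one more tool, called after "Call:" as name(argument=value, ...) on one line, values as JSON. apply_moves: Moves the arm, as the interface text tells. Scaled input: -1 to 1 covers 0.05 m each way for a shift and 6 degrees each way for a turn. Its arguments: {"type":"object","properties":{"fingers":{"type":"array","items":{"type":"number"}},"travel":{"type":"array","items":{"type":"array","items":{"type":"number"}}},"rotation":{"type":"array","items":{"type":"array","items":{"type":"number"}}},"newtons":{"type":"number"}},"required":["fingers","travel","rotation"]}

```bash
mkdir -p pics
cat > h.py <<'E'
from workcell import *
import numpy as np, cv2
def ray(c,uv):
    K=np.array([[c['fx'],0,c['cx']],[0,c['fy'],c['cy']],[0,0,1.]])
    # distortion r->r(1+k1 r^2), same as OpenCV k1
    p=cv2.undistortPoints(np.array([[uv]],float),K,np.array([c['k1'],0,0,0.]))[0,0]
    E=np.array(c['extrinsics']);R,t=E[:3,:3],E[:3,3]
    return -R.T@t, R.T@np.array([p[0],p[1],1])
def plane(c,uv,z):
    o,d=ray(c,uv); return o+d*(z-o[2])/d[2]
def tri(r):
    A=sum(np.eye(3)-np.outer(d,d)/(d@d) for o,d in r)
    b=sum((np.eye(3)-np.outer(d,d)/(d@d))@o for o,d in r)
    return np.linalg.solve(A,b)
E
cat > look.py <<'E'
from h import *
np.set_printoptions(precision=4,suppress=True)
C={n:read_camera(n) for n in('side','top')}
for n in C: cv2.imwrite(f'pics/{n}1.png',C[n]['image'][:,:,::-1])
for k in ['seat1','seat2','seat3','seat4','seat5','rack','tin_a','tin_open','spare_lid','pan','spoon']:
    for n in C:
        for d in tip_of(n,k)[:6]:
            z=0.01 if 'seat' in k else 0.005 if 'tin' in k else 0
            print(k,n,round(d['p'],2),np.round(d['location'],1),plane(C[n],d['location'],z)[:2])
s=read_state();print(s['time'],s['tool_pos'],s['tcp_rot'])
E
python3 look.py
```

```text
seat1 side 0.88 [347.  305.1] [ 0.4915 -0.1578]
seat1 side 0.87 [332.9 279.3] [ 0.5091 -0.1055]
seat1 side 0.66 [330.5 258.2] [ 0.5372 -0.0666]
seat1 side 0.64 [321.8 243.6] [ 0.5491 -0.0292]
seat1 side 0.63 [316.6 223.8] [0.5766 0.0193]
seat1 top 0.97 [326.2 201.2] [0.5829 0.0044]
seat1 top 0.94 [366.  224.1] [ 0.5382 -0.0697]
seat1 top 0.7 [414.  250.4] [ 0.4869 -0.1588]
seat1 top 0.6 [344.5 217. ] [ 0.5523 -0.0294]
seat1 top 0.58 [387.7 237.4] [ 0.5124 -0.1099]
seat1 top 0.57 [375.5 170.8] [ 0.6405 -0.0917]
seat2 side 0.88 [347.  305.1] [ 0.4915 -0.1578]
seat2 side 0.87 [332.9 279.3] [ 0.5091 -0.1055]
seat2 side 0.66 [330.5 258.2] [ 0.5372 -0.0666]
seat2 side 0.64 [321.8 243.6] [ 0.5491 -0.0292]
seat2 side 0.63 [316.6 223.8] [0.5766 0.0193]
seat2 top 0.97 [326.2 201.2] [0.5829 0.0044]
seat2 top 0.94 [366.  224.1] [ 0.5382 -0.0697]
seat2 top 0.7 [414.  250.4] [ 0.4869 -0.1588]
seat2 top 0.6 [344.5 217. ] [ 0.5523 -0.0294]
seat2 top 0.58 [387.7 237.4] [ 0.5124 -0.1099]
seat2 top 0.57 [375.5 170.8] [ 0.6405 -0.0917]
seat3 side 0.88 [347.  305.1] [ 0.4915 -0.1578]
seat3 side 0.87 [332
[... 1941 characters left out ...]
34 -0.0377]
tin_open side 0.79 [274.7 205.4] [0.5525 0.1207]
tin_open side 0.65 [319.3 229.3] [0.5743 0.0085]
tin_open side 0.57 [367.2 215. ] [ 0.6733 -0.0152]
tin_open top 0.72 [320.1 203.7] [0.5789 0.0159]
tin_open top 0.72 [337.2 155.9] [ 0.6721 -0.019 ]
spare_lid side 0.72 [388.  247.1] [ 0.6415 -0.1002]
spare_lid top 0.92 [375.4 168.9] [ 0.6465 -0.0934]
spare_lid top 0.48 [386.5 236.4] [ 0.5148 -0.1096]
pan side 0.66 [246.  293.6] [ 0.3922 -0.0372]
pan top 0.62 [346.1 303.9] [ 0.3909 -0.029 ]
spoon side 0.67 [428.  247.2] [ 0.6965 -0.1443]
spoon side 0.47 [318.5 230.1] [0.5756 0.0124]
spoon top 0.97 [399.9 145. ] [ 0.6945 -0.1443]
1.2 [ 0.2527 -0.6259  0.25  ] [-3.0839 -0.5992  0.    ]
```

View pics/top1.png

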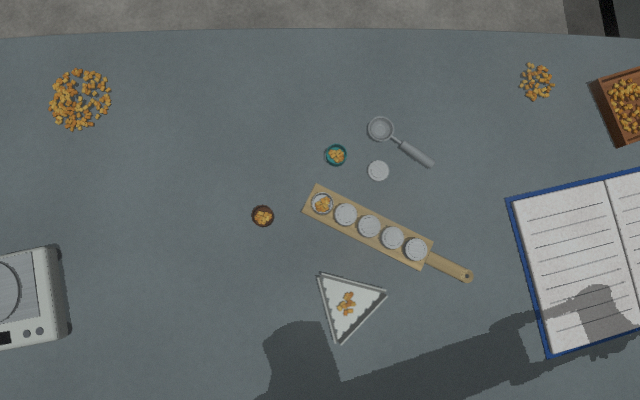

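View pics/side1.png

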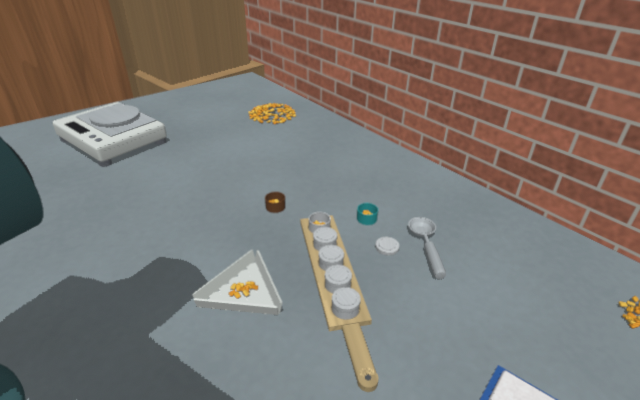

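The pictures show the rack running diagonally, with the handle at lower right (top view ~470,277). Seat 1 is at ~(416,249), and the open tin with maize is in seat 5 at ~(322,203) top / (319,218) side. The turquoise and brown pots, at (336,155) and (262,215), are look-alikes. Next I triangulate the tin tops.

```bash
cat > fit.py <<'E'
from h import *
from scipy.spatial.transform import Rotation as Ro
np.set_printoptions(precision=4,suppress=True)
C={n:read_camera(n) for n in('side','top')}
T=[(416,249),(392,237.5),(369,226),(346,214.5),(322,203)]
S=[(346,298),(338,273),(331.5,254),(325,236),(319,218)]
def snap(n,name,guess):
    out=[]
    L=[]
    for d in regions_of(n,name):
        m=d['mask'];x,y,w,h=d['bbox'];L.append((x+w/2-.5,y+h/2-.5,d['p'],w,h))
    return L
for n in C:
  for k in('tin_a','tin_open'):
    print(n,k,np.round(snap(n,k,None),1).tolist())
g=cv2.cvtColor(C['top']['image'],cv2.COLOR_RGB2GRAY)
g=cv2.resize(g[180:290,290:490],None,fx=4,fy=4,interpolation=cv2.INTER_CUBIC)
c=cv2.HoughCircles(g,cv2.HOUGH_GRADIENT,1.5,70,param1=150,param2=25,minRadius=36,maxRadius=56)
if c is not None: print('hough',[(round(290+a/4-.4,1),round(180+b/4-.4,1),round(r/4,1)) for a,b,r in c[0]])
for t,s in zip(T,S):
    print('tri',tri([ray(C['top'],t),ray(C['side'],s)]),'top@.032',plane(C['top'],t,.032),'side@.032',plane(C['side'],s,.032))
for n in C:
  for d in regions_of(n,'rack')[:1]:
    cs,_=cv2.findContours(d['mask'].astype(np.uint8),cv2.RETR_EXTERNAL,cv2.CHAIN_APPROX_NONE)
    p=max(cs,key=cv2.contourArea)[:,0]
    w=np.array([plane(C[n],q,.01)[:2] for q in p]);h=cv2.convexHull(w.astype(np.float32))
    print('rackhull',n,d['p'],cv2.minAreaRect(h))
s=read_state();R=Ro.from_rotvec(s['tcp_rot']).as_matrix();print(s['tool_pos'],R)
E
python3 fit.py
```

```text
side tin_a [[345.9, 302.8, 1.0, 31.6, 33.3], [324.8, 238.2, 0.8, 24.2, 26.0], [331.2, 256.2, 0.8, 25.5, 27.5], [338.0, 279.6, 0.8, 28.2, 23.4], [426.6, 249.0, 0.7, 31.5, 64.9]]
side tin_open [[275.9, 201.7, 0.9, 22.0, 21.2], [365.8, 209.8, 0.8, 22.4, 26.1], [319.0, 223.0, 0.7, 18.1, 18.2]]
top tin_a [[346.5, 214.2, 0.9, 17.8, 19.5], [368.3, 225.9, 0.8, 21.4, 23.0], [388.8, 237.4, 0.7, 26.5, 28.0], [416.0, 247.0, 0.7, 23.6, 19.0]]
top tin_open [[261.8, 215.1, 0.9, 19.8, 21.2], [336.3, 153.5, 0.9, 17.9, 20.8], [320.7, 205.2, 0.6, 20.7, 26.0]]
hough [(np.float32(416.2), np.float32(248.8), np.float32(11.1)), (np.float32(322.8), np.float32(204.9), np.float32(10.8))]
tri [ 0.4889 -0.1579  0.0273] top@.032 [ 0.4891 -0.1568  0.032 ] side@.032 [ 0.4855 -0.1608  0.032 ]
tri [ 0.5112 -0.1141  0.0291] top@.032 [ 0.511  -0.1134  0.032 ] side@.032 [ 0.5093 -0.1163  0.032 ]
tri [ 0.5333 -0.0729  0.026 ] top@.032 [ 0.5328 -0.0719  0.032 ] side@.032 [ 0.5291 -0.0778  0.032 ]
tri [ 0.5551 -0.0308  0.0251] top@.032 [ 0.5546 -0.0303  0.032 ] side@.032 [ 0.5495 -0.0369  0.032 ]
tri [0.5771 0.013  0.027 ] top@.032 [0.5765 0.0132 0.032 ] side@.032 [0.5729 0.0081 0.032 ]
rackhull side 0.88 ((0.507698118686676, -0.11787550151348114), (0.35589808225631714, 0.06643521785736084), 62.14472198486328)
rackhull top 0.84 ((0.5106232166290283, -0.1147143542766571), (0.345550537109375, 0.06366903334856033), 62.275146484375)
[ 0.2527 -0.6259  0.25  ] [[ 0.9273  0.3744 -0.    ]
 [ 0.3744 -0.9273  0.    ]
 [-0.     -0.     -1.    ]]
```

Call:
apply_moves(fingers=[0, 0, 0, 0, 0, 0, 0, 0, 0, 0, 0, 0], travel=[[0.6, -0.53, 0], [0.6, -0.53, 0], [0.6, -0.53, 0], [0.6, -0.53, 0], [0.6, -0.53, 0], [0.6, -0.53, 0], [0.6, -0.53, 0], [0.6, -0.53, 0], [0.6, -0.53, 0], [0.6, -0.53, 0], [0.6, -0.53, 0], [0.6, -0.53, 0]], rotation=[[0, 0, 0], [0, 0, 0], [0, 0, 0], [0, 0, 0], [0, 0, 0], [0, 0, 0], [0, 0, 0], [0, 0, 0], [0, 0, 0], [0, 0, 0], [0, 0, 0], [0, 0, 0]])

```text
time: 2.8
tool_pos: [0.468, -0.1947, 0.2503]
tcp_rot: [3.083, 0.599, 0.001]
wrist_force: [0.0, -0.5, 0.5]
width: -0.0
grip_force: 0.0
```

Call:
apply_moves(fingers=[0, 0, 0, 0, 0, 0, 0, 0, 0, 0, 0, 0], travel=[[0, 0, 0.3], [0, 0, 0.4], [0, 0, 0.4], [0, 0, 0.4], [0, 0, 0.4], [0, 0, 0.4], [0, 0, 0.4], [0, 0, 0.3], [0, 0, 0.3], [0, 0, 0.15], [0, 0, 0.1], [0, 0, 0]], rotation=[[0, 0, 0], [0, 0, 0], [0, 0, 0], [0, 0, 0], [0, 0, 0], [0, 0, 0], [0, 0, 0], [0, 0, 0], [0, 0, 0], [0, 0, 0], [0, 0, 0], [0, 0, 0]])

```text
time: 4.0
tool_pos: [0.467, -0.1964, 0.072]
tcp_rot: [-3.083, -0.599, 0.001]
wrist_force: [-0.5, -0.5, 1.1]
width: -0.002
grip_force: 0.0
```

Call:
apply_moves(fingers=[0, 0, 0, 0, 0, 0, 0, 0, 0, 0, 0, 0], travel=[[0.22, -0.19, 0], [0.22, -0.19, 0], [0.22, -0.18, 0], [0, 0, 0], [0.24, -0.21, 0], [0.24, -0.21, 0], [0.25, -0.21, 0], [0, 0, 0], [0.24, -0.21, 0], [0.24, -0.21, 0], [0.25, -0.21, 0], [0, 0, 0]], rotation=[[0, 0, 0], [0, 0, 0], [0, 0, 0], [0, 0, 0], [0, 0, 0], [0, 0, 0], [0, 0, 0], [0, 0, 0], [0, 0, 0], [0, 0, 0], [0, 0, 0], [0, 0, 0]])

```text
time: 5.2
tool_pos: [0.533, -0.0703, 0.0727]
tcp_rot: [-3.083, -0.602, -0.002]
wrist_force: [0.7, -0.1, 1.1]
width: 0.001
grip_force: 0.0
```

Call:
apply_moves(fingers=[0, 0, 0, 0, 0, 0, 0, 0, 0, 0, 0], travel=[[0.24, -0.2, 0], [0.24, -0.2, 0], [0.24, -0.2, 0], [0, 0, 0], [0.24, -0.2, 0], [0.24, -0.2, 0], [0.23, -0.2, 0], [0, 0, 0], [0, 0, 0.05], [0, 0, 0], [0, 0, 0]], rotation=[[0, 0, 0], [0, 0, 0], [0, 0, 0], [0, 0, 0], [0, 0, 0], [0, 0, 0], [0, 0, 0], [0, 0, 0], [0, 0, 0], [0, 0, 0], [0, 0, 0]])

```text
time: 6.3
tool_pos: [0.575, 0.0099, 0.0696]
tcp_rot: [-3.084, -0.598, 0.001]
wrist_force: [-0.1, -0.6, 0.2]
width: 0.006
grip_force: 0.0
```

Run:
```python
from h import *
s=read_state();print(s['tool_pos'],s['wrist_force'],s['joint_vel'])
for n in('side','top'):
    c=read_camera(n);i=c['image'][150:340,220:500] if n=='side' else c['image'][130:300,240:500]
    cv2.imwrite(f'pics/{n}2.png',cv2.resize(i[:,:,::-1],None,fx=2.5,fy=2.5))
```

```text
[0.57496616 0.00985127 0.06962912] [-0.09620048 -0.62321662  0.17184173] [-0.00147787 -0.00192447 -0.00434979  0.00134849 -0.00215939  0.00133032]
```

View pics/side2.png

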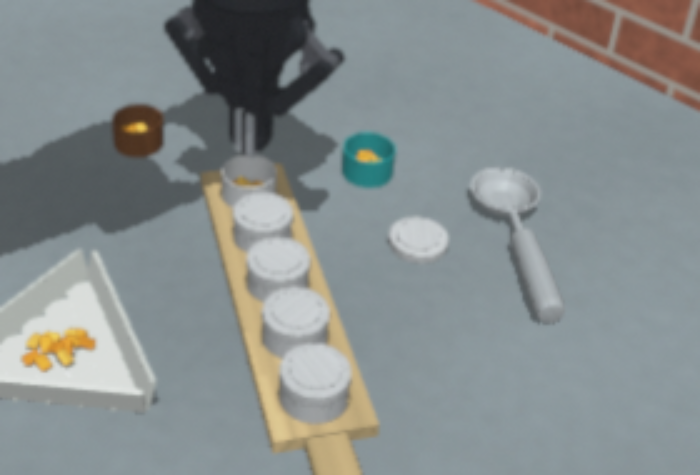

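The side view shows the closed fingertips just above the open tin with maize (crop ~245,150, tin at ~248,178). They are clear of it, and everything is still in place.

```bash
python3 -c "
from workcell import *
print(finish_job())"
```

```text
the job is handed in; nothing more can be done
None
```

I ran the closed fingertips along all five tins from the handle end, about 2 cm above them. They finished still above the open tin in seat 5, with no sign of contact and nothing seen to have moved. The job is handed in, but the interface gave no verdict.

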